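# Drive the jig pin, then check its tip in the mirror

### The arm

A 7-joint arm with a two-finger parallel gripper is mounted at the origin on the work surface. World frame = base frame: x ahead of the robot, y to its left, z up, the work surface at z = 0. Lengths are in mm, angles in rad, forces in N, time in s.
With the tool pointing down it reaches from about 400 to 875 mm from the base axis. Payload 4.4 kg.
Tool frame: the origin (TCP) lies on the centre line of the jaws, within the pads' length; the fingertips stand 19 mm ahead of it and the grasp point (between the pads) is the TCP; z points along the fingers, y is the line along which they close (so a half turn about z gives the same grasp; the last joint's range is limited). The gripper opens to 85 mm and grips with 20 to 120 N. Pads are 22 mm wide; open, the fingers measure 114 mm over their backs; the gripper's body (76 mm by 85 mm) begins 54 mm behind the grasp point. The pads swing forward as they close: fully open they stand 13 mm farther back than shut.
Start: joints at [1.118, 0.628, 0.038, 1.517, -0.027, 0.996, -0.02], TCP at [245.225, -601.982, 250.313] pointing down, gripper open.
Joint ranges: [-3.06, 3.06], [-0.37, 2.12], [-1.25, 1.32], [0.18, 2.47], [-1.1, 4.24], [0.23, 1.98], [-2.94, 2.94]. Speed limits (rad/s): [2.57, 2.57, 3.14, 3.14, 3.14, 3.14, 3.14].

### API

Orientations are given as [roll, pitch, yaw] about the fixed x, y, z axes, in that order (R = Rz(yaw) Ry(pitch) Rx(roll)).
In Python, from cell import ctrl, viewer, silhouettes gives the robot as it stands.
- The arm moves only by the shell command python3 -m creep 'ROWS'. ROWS is JSON, a list of rows, each an object with "jaw": the gripper command: -1 is shut, 1 is fully open, values between are in proportion; "xyz": the shift along the tool's x, y, z in mm, a list of three; "angular": the turn, a rotation vector about the tool's x, y, z in rad, a list of three. In form: [{"jaw": jaw, "xyz": [tx, ty, tz], "angular": [rx, ry, rz]}, ...]. A call has 1 to 12 rows; each row is the pose to reach, as a shift and turn from the pose commanded when the call began, along the tool's axes at that moment; what a row does not reach only later rows make up. A row lasts 1/8 s, in which the tool goes at most 62.5 mm and 10.7 degrees, less where a joint would pass 70% of its speed; a pose out of reach is approached as far as the arm can. A call with a gripper value outside its range is refused whole. The fingers move at their own pace and stop on an object; the grip force is fixed at half the most. Time passes only in rows, so rows that repeat a pose let the fingers close. It gives the time, the measured TCP pose, the force, the opening and the grip force at its end, in the units of the state.
- ctrl.read_state(): the state, without advancing time (a new reading comes with each control period).
- viewer.get_image(name): name is "scene" or "top" or "wrist"; returns (picture, depth): 480x640x3 uint8, red, green, blue; 480x640 float32, mm along the optical axis (not along the pixel's ray), 0 where there is no reading.
- viewer.camera_model(name): a dict with "fx", "fy", "cx", "cy" (pixels), "T" (4x4, takes a point from camera to world coordinates). Camera axes: x right, y down, z forward; pixel columns grow to the right and rows downward; lengths in mm; the calibration is good to about 2 mm. The wrist camera is an equidistant fisheye: a pixel r from the principal point sees the ray r / f radians off the axis. A picture is of the moment at which its call begins: read the wrist's pose just before it. camera_model takes no time and is no camera call; for the wrist camera it gives the pose at the moment of the call.
- ctrl.finish_job(): hands the job in; it is judged then, once.
Trained networks look in the newest picture that a camera, given by its name, has taken for a name from the list of things; names that differ only in an ending like _2 or _b are one class to them, and where a whole thing is asked for, a point or a joint stands for the part that bears it (a point fixed in the world has none). Each returns a list of dicts, best first, with "score" (0 to 1); they miss things now and then, are a little off and sometimes report something else, mostly with a low value. They report only what shows in the picture. A call takes as long as a camera call. They do not tell look-alikes from the thing itself.
- silhouettes(camera, target): "pixels" (480x640 bool, what is visible of it) and "xy" ([column, row] in pixels, amid what is visible of it).
The state is a dict: "clock": time; "qpos": joint angles; "qd": joint speeds; "tau": joint torques, N m; "eef_pos": TCP position; "tool_rot": TCP orientation; "force": force on the tool from outside, world axes, zero at the start; "torque": the same for the moment, N m; "width": finger opening in mm; "gripper_force": force on a finger pad.
Only numpy, scipy, OpenCV 4.12 (cv2) and the standard library are available. Lean on these libraries where they do the work, as an engineer would, in place of code of your own. Each camera call takes 0.05 s, during which the arm holds its last target. There are 200 camera calls.

### The job

Using the wooden mallet, tap the brass pin in the bridge-shaped jig right down until its head sits on the jig, then stand the mallet back on the bench on its striking face and let go of it. Then take the steel thumb bar on top of the inspection mirror and turn the mirror until the little camera on the same stand sees the pin's tip, under the jig, in the middle of the glass; the mirror springs back, so finish still gripping the bar and holding that angle. Touch the pin only with the mallet, keep the fingers off the glass, and leave the varnish jar, block plane and rosin tin where they are.

Things in the scene. Friction and masses are not known exactly. Their poses are not given: they have to be found in the camera images.
- mallet_grip (a point): Grasp point on the mallet's pale level handle (20 mm wide in y, 24 mm high, from 22 to 150 mm behind the head's middle, to -x). Axes: x from handle to head, z up when it stands. The head's middle is 60 mm ahead (+x). The striking face is 35 mm below this point, which is 35 mm above the bench when the mallet stands.
- mallet: The loose wooden mallet, about 0.26 kg, standing on its striking face: dark head block 44 mm (x) by 50 mm (y) by 70 mm high. Origin at the centre of the striking face (the head's underside), same axes as the grasp point.
- jig: Fixed bridge-shaped wooden jig, origin on the bench under its centre, z up. Top plate 100 mm (x) by 70 mm (y), 20 mm thick, its top 90 mm and its underside 70 mm above the bench, on two dark legs at the x ends; open to +y and -y below. The pin stands in the middle of the plate.
- pin: The brass pin: 8 mm shank with a round head, 16 mm diameter, 6 mm thick; origin at the centre of the head's underside, which is 104 mm above the bench at the start (14 mm above the jig) and 90 mm when fully down.
- pin_travel (a joint): How far the pin is driven down: 0 at the start, 0.014 m when the head sits on the jig. About 6 to 9 N of downward push moves it; a stiff bush holds it against its light spring, so it stays where it is left.
- pin_tip (a point): Lower tip of the 8 mm pin, on the pin's axis, level with the jig's underside at the start (70 mm above the bench) and 14 mm lower once the pin is home. This is what the camera must see in the mirror.
- stand: Fixed inspection stand: grey base 220 by 60 by 12 mm; origin on the bench under the mirror's upright turning axis; x points along the base from the mirror to the camera, z up.
- lens (a point): Front of the lens of the small black camera on the stand, 128 mm along the stand's x from the mirror's axis and 62 mm above the bench, looking at the mirror. The camera's housing reaches 77 mm above the bench.
- mirror: The swivelling mirror: upright glass 52 mm wide and 58 mm high (42 to 100 mm above the bench) in a dark steel back, with a steel thumb bar on top. Origin on the turning axis, 62 mm above the bench; z up; x is the normal of the reflecting face.
- swivel (a joint): Turn of the mirror about its upright axis, rad, anticlockwise from above positive, -1.3 to 1.3. At 0 the glass faces the camera; a light spring (0.08 N m per rad) brings it back to 0. The mirror must face along the bisector of the directions from its axis to the lens and to the pin's tip.
- bar (a point): Grasp point of the thumb bar, on the turning axis, 132 mm above the bench, same axes as the mirror. The bar is 50 mm long along x (the way the glass faces), 10 mm thick in y and 34 mm high (112 to 146 mm above the bench), and turns with the mirror.
- sight (a point): The camera's line of sight after reflection at the middle of the glass: it starts on the turning axis 62 mm above the bench and runs along this frame's x. A thin steel pointer, 55 mm long, on a brass disc low under the mirror (20 to 24 mm above the bench) lies along it: it is geared to turn twice as far as the mirror.
- varnish: Bystander: amber jar, 52 mm diameter, 75 mm high; origin under its centre.
- plane: Bystander: small brass block plane, 95 by 34 mm, 32 mm high; origin under its centre.
- rosin: Bystander: flat round metal rosin tin, 56 mm diameter, 22 mm high; origin under its centre.
Mind the look-alikes: they are no part of the job. What is shaped like the mallet but blue or orange is not meant. Of the things like the stand, leave any that is orange; of the rest the larger one is meant.

How it is judged (in metres and radians):
On the way, in this order (a step that is already met when the one before it is completed fails the run):
1. the pin is driven down, its head on the jig (within 2.5 mm) (value of joint pin_travel above 0.0115 m), for 0.1 s.
2. the mallet stands on its face on the bench, released (height (world z) of mallet_grip between 0.028 and 0.042 m and angle between mallet_grip's own z axis and vertical below 0.12 rad and contact force between the fingers and mallet below 0.2 N), for 0.2 s.
At the end, for the whole second after the job is handed in: Pin down within 2.5 mm; mallet standing on its face on the bench (7 degrees), released; fingers gripping the thumb bar (over 1 N), mirror still, its reflected line of sight passing within 30 mm sideways of the pin tip (about 3.5 degrees of mirror angle) (all of step 2 and value of joint pin_travel above 0.0115 m and x of pin_tip in the frame of sight above 0.1 m and y of pin_tip in the frame of sight between -0.03 and 0.03 m and contact force between the fingers and mirror above 1 N and velocity of joint swivel between -0.1 and 0.1 rad/s and contact force between mirror and mallet below 0.1 N); the arm keeps its last pose, push and grip.
It fails at once if the robot touches the pin itself (contact force between any of the fingers, the arm and pin above 0.5 N).
It fails at once if the fingers touch the glass or its back (contact force between the fingers and mirror_c1 above 0.5 N or contact force between the fingers and mirror_c3 above 0.5 N).
It fails at once if a bystander is moved by more than 20 mm (distance of any of varnish, plane, rosin from where it was at the start of the episode above 0.02 m).
It also fails if it takes over 58 s, if anything falls off the work surface, if the arm or the gripper's body presses on something with over 40 N, if the wrist force passes 120 N, or if a joint passes its speed limit or range.

## Working session

There is one attempt and no reset: what is moved stays moved. The work goes in short steps, Python scripts to look and compute and a shell command to move; the robot and the scene stay as the last step left them, time stands still between calls to the robot, and variables do not carry over. Pictures are saved under pics/ and viewed, at most 10 in all, crops included, and the job is handed in when it is done.

```bash
mkdir -p pics; ls
python3 - <<'E'
from cell import ctrl, viewer, silhouettes
import cv2,numpy as np
s=ctrl.read_state(); print({k:np.round(v,3).tolist() for k,v in s.items()})
for c in ["scene","top"]:
    im,d=viewer.get_image(c); cv2.imwrite(f"pics/{c}0.png",im[:,:,::-1]); np.savez(f"{c}0.npz",im=im,d=d)
    m=viewer.camera_model(c);T=m["T"]
    print(c,m)
    for n in ["mallet","jig","pin","stand","mirror","bar","lens","varnish","plane","rosin"]:
        for r in silhouettes(c,n)[:4]:
            if r["score"]<.2: continue
            p=r["pixels"]&(d>0); v,u=np.nonzero(p)
            if len(v)==0: continue
            z=d[v,u];P=np.c_[(u-m["cx"])/m["fx"]*z,(v-m["cy"])/m["fy"]*z,z]@T[:3,:3].T+T[:3,3]
            print(c,n,round(r["score"],2),np.round(r["xy"]),len(v),"min",P.min(0).round(),"max",P.max(0).round(),"med",np.median(P,0).round())
E
```

```text
pics
{'clock': 0.0, 'qpos': [1.118, 0.629, 0.038, 1.518, -0.027, 0.996, -0.02], 'qd': [0.0, -0.0, -0.002, -0.001, 0.001, 0.0, -0.0], 'tau': [-0.0, -56.34, 1.226, -19.344, 0.011, 0.01, -0.0], 'eef_pos': [244.995, -601.413, 249.381], 'tool_rot': [-3.14, -0.0, 0.387], 'force': [-0.823, 0.878, 0.286], 'torque': [-0.01, 0.026, -0.043], 'gripper_force': 0.0, 'width': 85.207}
scene {'fx': 527.3235428287417, 'fy': 527.3235428287417, 'cx': 319.01985098087823, 'cy': 234.0608038838178, 'T': array([[-2.66171481e-02,  8.14174960e-01, -5.80009192e-01,
         1.19772613e+03],
       [ 9.99509232e-01,  3.12627225e-02, -1.98403650e-03,
        -1.00955754e+02],
       [ 1.65173136e-02, -5.79777352e-01, -8.14607513e-01,
         1.14172495e+03],
       [ 0.00000000e+00,  0.00000000e+00,  0.00000000e+00,
         1.00000000e+00]])}
scene mallet 0.92 [265. 274.] 1046 min [ 424. -266.   -7.] max [ 593. -179.   75.] med [ 558. -224.   47.]
scene mallet 0.79 [210. 325.] 1251 min [ 619. -438.   -1.] max [ 756. -294.   76.] med [ 675. -344.   46.]
scene mallet 0.78 [187. 241.] 1148 min [ 396. -484.   -5.] 
[... 4022 characters left out ...]
 med [761.   1.  66.]
top lens 0.88 [379. 329.] 2215 min [ 148. -303.    2.] max [ 364. -169.  152.] med [ 256. -236.   13.]
top lens 0.66 [279. 110.] 1125 min [730. -23.  -5.] max [926.  40. 112.] med [816.   9.  10.]
top lens 0.65 [293. 201.] 2056 min [464. -68.  -2.] max [687.  14. 151.] med [578. -29.  13.]
top lens 0.53 [217. 142.] 492 min [707. 146.  -0.] max [757. 212.  80.] med [724. 168.  72.]
top varnish 0.83 [218. 141.] 466 min [707. 146.   3.] max [754. 195.  80.] med [724. 167.  72.]
top varnish 0.59 [299. 279.] 395 min [347. -66.   0.] max [401.  -9.  28.] med [374. -38.  22.]
top plane 0.65 [360. 135.] 472 min [ 700. -225.   -4.] max [ 796. -177.   37.] med [ 748. -200.   16.]
```

View pics/scene0.png

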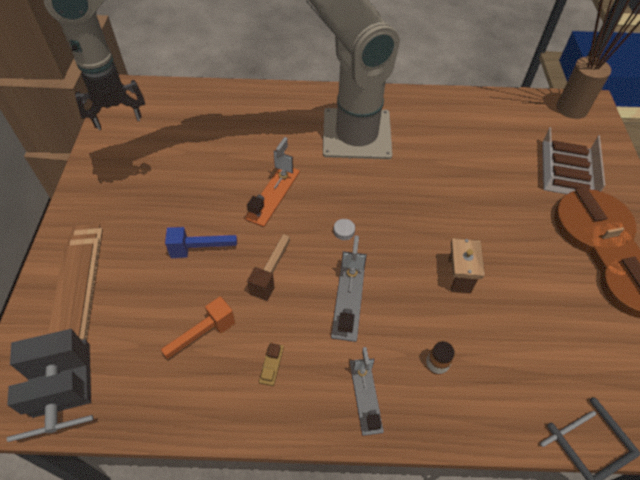

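View pics/top0.png

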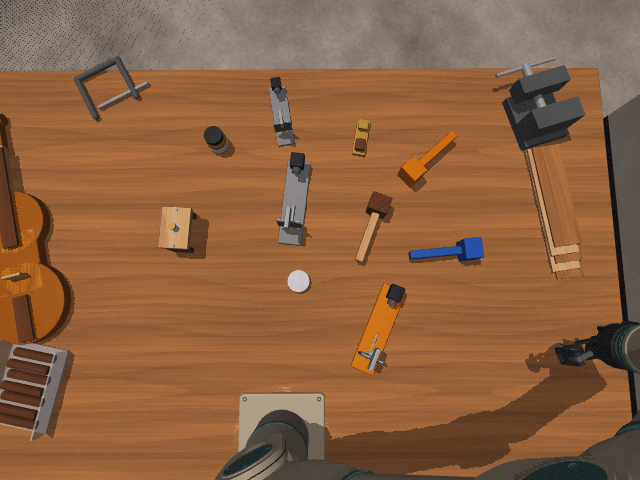

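Look-alikes in the scene picture:
- **Mallets:** dark wood at (265,274), blue at (187,241), orange at (210,325). I choose the wooden one.
- **Stands:** orange at (274,189), larger grey at (350,296), smaller grey at (367,396). I choose the larger grey.

The jig is at (467,262), with the pin at (469,252).

Run:
```python
from cell import viewer, silhouettes
import cv2,numpy as np
big=[]
for c in ["scene","top"]:
    f=np.load(f"{c}0.npz");d=f["d"];im=f["im"];m=viewer.camera_model(c);T=m["T"]
    v,u=np.mgrid[:480,:640]
    P=np.stack([(u-m["cx"])/m["fx"]*d,(v-m["cy"])/m["fy"]*d,d],-1)@T[:3,:3].T+T[:3,3]
    def sel(x0,x1,y0,y1,z0,z1):
        q=(d>0)&(P[...,0]>x0)&(P[...,0]<x1)&(P[...,1]>y0)&(P[...,1]<y1)&(P[...,2]>z0)&(P[...,2]<z1)
        return P[q]
    def rect(n,Q):
        r=cv2.minAreaRect(Q[:,:2].astype(np.float32)); print(c,n,len(Q),"ctr",np.round(r[0],1),"size",np.round(r[1],1),"ang",round(r[2],1),"medz",np.median(Q[:,2]).round(1),"mean",Q.mean(0).round(1))
    rect("head",sel(520,600,-270,-170,64,80))
    H=sel(400,535,-270,-160,38,56); rect("handle",H)
    vx,vy,x0,y0=cv2.fitLine(H[:,:2].astype(np.float32),cv2.DIST_HUBER,0,.01,.01).ravel(); print("hdir",np.degrees(np.arctan2(vy,vx)),x0,y0)
    rect("jigtop",sel(420,580,190,310,84,96))
    rect("pin",sel(470,530,220,280,103,118))
    B=sel(450,720,-90,40,7,17); rect("base",B)
    rect("bar",sel(470,560,-60,30,140,156))
    rect("disc/mirror",sel(470,560,-60,30,60,105))
    rect("camtop",sel(580,720,-90,20,70,84))
    rect("ptr",sel(470,560,-60,30,18,28))
for (x,y,w,h) in [(215,200,200,150)]:
    im=np.load("scene0.npz")["im"][y:y+h,x:x+w]; cv2.imwrite("pics/crop1.png",cv2.resize(im,None,fx=4,fy=4,interpolation=cv2.INTER_CUBIC)[:,:,::-1])
```

```text
scene head 347 ctr [ 563.6 -238.7] size [51.6 45.2] ang 67.8 medz 68.6 mean [ 564.6 -238.4   68.6]
scene handle 332 ctr [ 476.8 -206.4] size [ 21.4 117.8] ang 69.6 medz 45.7 mean [ 479.1 -206.1   45.4]
hdir -20.768106 479.61407 -205.93726
scene jigtop 991 ctr [500.8 254.1] size [ 70.9 102.5] ang 86.9 medz 88.8 mean [502.7 253.5  88.8]
scene pin 34 ctr [499.3 254.1] size [14.5 13.4] ang 72.3 medz 108.4 mean [500.6 254.5 108.3]
scene base 1288 ctr [590.2 -34.4] size [ 94.4 196.8] ang 81.4 medz 11.0 mean [591.5 -27.   11. ]
scene bar 84 ctr [513.6 -18.3] size [ 9.8 54.2] ang 83.8 medz 144.3 mean [516.  -18.6 144.4]
scene disc/mirror 236 ctr [512.1 -17.9] size [57.4 12.1] ang 87.5 medz 83.8 mean [512.5 -17.9  83.4]
scene camtop 248 ctr [664.9 -35.9] size [33.6 49.2] ang 88.2 medz 75.6 mean [670.3 -35.9  75.3]
scene ptr 71 ctr [530.5 -18.1] size [22.6 59.1] ang 88.2 medz 22.3 mean [525.3 -19.3  22.5]
top head 363 ctr [ 561.  -239.6] size [49.4 44.6] ang 70.8 medz 69.8 mean [ 560.4 -239.5   69.8]
top handle 403 ctr [ 482.2 -210.8] size [ 32.  131.4] ang 62.9 medz 46.9 mean [ 477.8 -209.    46.8]
hdir -21.34732 477.07 -208.5208
top jigtop 1189 ctr [497.3 253.2] size [ 71.4 100.3] ang 87.2 medz 90.1 mean [496.3 252.   90.1]
top pin 37 ctr [497.9 253.6] size [13.7 13.4] ang 45.5 medz 109.7 mean [497.1 252.7 109.7]
top base 1475 ctr [590.6 -36.3] size [ 86.3 250.5] ang 86.2 medz 12.0 mean [572.7 -27.7  12. ]
top bar 101 ctr [511.3 -19.2] size [10.2 48.9] ang 83.6 medz 145.8 mean [511.1 -19.6 145.8]
top disc/mirror 92 ctr [508.6 -19.2] size [57.4  7.1] ang 84.1 medz 95.3 mean [506.7 -20.8  90. ]
top camtop 226 ctr [662.4 -36.5] size [34.3 48. ] ang 85.7 medz 76.2 mean [664.9 -36.8  76.1]
top ptr 41 ctr [519.6 -24.6] size [14.7 80.1] ang 82.7 medz 23.1 mean [525.2 -22.1  23.2]
```

View pics/crop1.png

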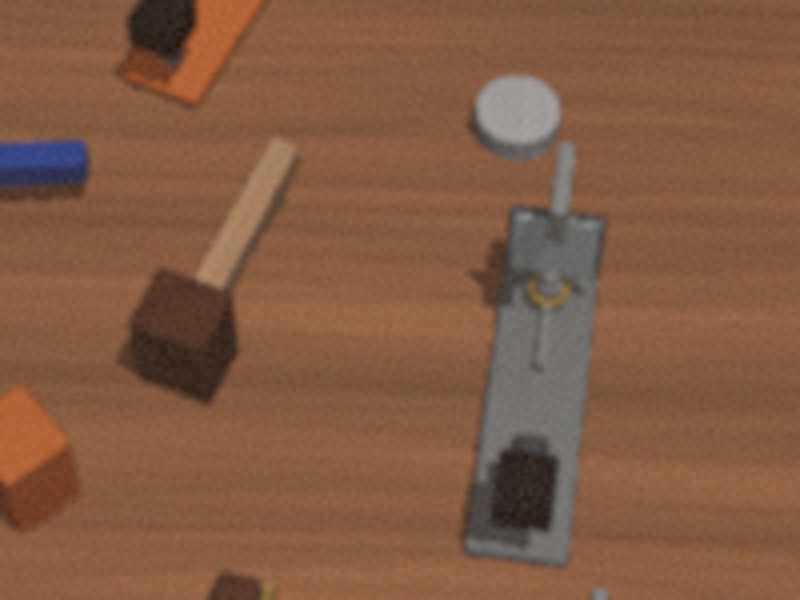

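The crop shows the dark wooden mallet, head at crop (185,335), and the large grey stand with its bar at (562,175). The choice is confirmed and the sizes match the description. Moving above the handle, 47 mm behind the head's middle.

```bash
cat > h.py <<'E'
from cell import ctrl, viewer, silhouettes
import numpy as np
from scipy.spatial.transform import Rotation as R
def to(xyz,yaw):
    s=ctrl.read_state(); r=R.from_euler('xyz',s['tool_rot']); t=R.from_euler('xyz',[np.pi,0,yaw])
    print('t',round(s['clock'],2),'pos',np.round(s['eef_pos'],1),'rot',np.round(s['tool_rot'],3),'F',np.round(s['force'],1),'w',round(s['width'],1),'gf',round(s['gripper_force'],1),'q1,7',np.round(s['qpos'],2))
    print('SHIFT',r.inv().apply(np.array(xyz)-s['eef_pos']).round(1),'TURN',(r.inv()*t).as_rotvec().round(3))
def cloud(c):
    im,d=viewer.get_image(c);m=viewer.camera_model(c);T=m["T"];v,u=np.mgrid[:480,:640]
    return im,d,np.stack([(u-m["cx"])/m["fx"]*d,(v-m["cy"])/m["fy"]*d,d],-1)@T[:3,:3].T+T[:3,3]
E
python3 -m creep '[{"jaw":1,"xyz":[396,-248,100],"angular":[0,0,0.753]},{"jaw":1,"xyz":[396,-248,100],"angular":[0,0,0.753]},{"jaw":1,"xyz":[396,-248,100],"angular":[0,0,0.753]},{"jaw":1,"xyz":[396,-248,100],"angular":[0,0,0.753]},{"jaw":1,"xyz":[396,-248,100],"angular":[0,0,0.753]},{"jaw":1,"xyz":[396,-248,100],"angular":[0,0,0.753]},{"jaw":1,"xyz":[396,-248,100],"angular":[0,0,0.753]},{"jaw":1,"xyz":[396,-248,100],"angular":[0,0,0.753]},{"jaw":1,"xyz":[396,-248,100],"angular":[0,0,0.753]},{"jaw":1,"xyz":[396,-248,100],"angular":[0,0,0.753]},{"jaw":1,"xyz":[396,-248,100],"angular":[0,0,0.753]},{"jaw":1,"xyz":[396,-248,100],"angular":[0,0,0.753]}]'
python3 - <<'E'
from h import *
import cv2
to([518,-222,35],-.366)
im,d=viewer.get_image("wrist"); cv2.imwrite("pics/w1.png",im[:,:,::-1])
E
```

```text
clock: 2.6
eef_pos: [517.8, -224.3, 150.7]
tool_rot: [3.141, -0.0, -0.369]
force: [-0.9, 0.3, 0.3]
width: 85.4
gripper_force: 0.0
t 2.6 pos [ 517.8 -224.3  150.7] rot [ 3.141 -0.    -0.369] F [-0.9  0.3  0.3] w 85.4 gf 0.0 q1,7 [ 0.2   0.65  0.24  1.86 -0.24  0.66 -1.35]
SHIFT [ -0.7  -2.2 115.7] TURN [ 0.    -0.    -0.003]
```

View pics/w1.png

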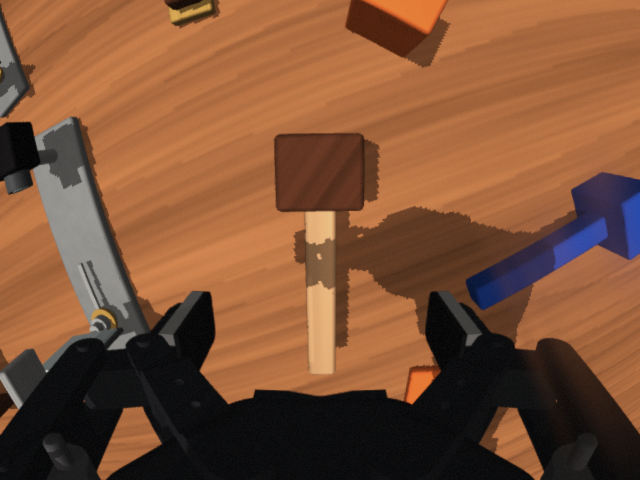

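Wrist view: the mallet handle (column 320) is midway between the pads (212 and 428), and the head is at (320,172). Descending straight down and closing.

```bash
python3 -m creep '[{"jaw":1,"xyz":[0,0,60],"angular":[0,0,0]},{"jaw":1,"xyz":[0,0,90],"angular":[0,0,0]},{"jaw":1,"xyz":[0,0,108],"angular":[0,0,0]},{"jaw":1,"xyz":[0,0,116],"angular":[0,0,0]},{"jaw":1,"xyz":[0,0,116],"angular":[0,0,0]},{"jaw":-1,"xyz":[0,0,116],"angular":[0,0,0]},{"jaw":-1,"xyz":[0,0,116],"angular":[0,0,0]},{"jaw":-1,"xyz":[0,0,116],"angular":[0,0,0]},{"jaw":-1,"xyz":[0,0,116],"angular":[0,0,0]},{"jaw":-1,"xyz":[0,0,116],"angular":[0,0,0]},{"jaw":-1,"xyz":[0,0,116],"angular":[0,0,0]}]'
```

```text
clock: 4.03
eef_pos: [518.7, -223.0, 34.8]
tool_rot: [-3.142, -0.001, -0.366]
force: [-1.0, 0.0, 7.1]
width: 19.1
gripper_force: 59.7
```

```bash
python3 -m creep '[{"jaw":-1,"xyz":[0,0,-20],"angular":[0,0,0]},{"jaw":-1,"xyz":[0,0,-60],"angular":[0,0,0]},{"jaw":-1,"xyz":[0,0,-110],"angular":[0,0,0]},{"jaw":-1,"xyz":[0,0,-160],"angular":[0,0,0]},{"jaw":-1,"xyz":[-10,-20,-175],"angular":[0,0,0]},{"jaw":-1,"xyz":[-30,-55,-175],"angular":[0,0,-0.1]},{"jaw":-1,"xyz":[-55,-100,-175],"angular":[0,0,-0.2]},{"jaw":-1,"xyz":[-80,-145,-175],"angular":[0,0,-0.3]},{"jaw":-1,"xyz":[-105,-190,-175],"angular":[0,0,-0.4]},{"jaw":-1,"xyz":[-130,-235,-175],"angular":[0,0,-0.5]},{"jaw":-1,"xyz":[-155,-280,-175],"angular":[0,0,-0.6]},{"jaw":-1,"xyz":[-170,-310,-175],"angular":[0,0,-0.7]}]'
python3 - <<'E'
from h import *
to([456.6,236.1,190],.4)
E
```

```text
clock: 5.52
eef_pos: [469.3, 130.1, 208.8]
tool_rot: [-3.141, 0.001, 0.34]
force: [0.8, -0.6, -1.9]
width: 19.1
gripper_force: 58.9
t 5.53 pos [469.3 130.1 208.8] rot [-3.141e+00  1.000e-03  3.400e-01] F [ 0.8 -0.6 -1.9] w 19.1 gf 58.9 q1,7 [-0.4   0.46  0.1   2.01 -0.07  0.68 -1.49]
SHIFT [  23.4 -104.2   18.9] TURN [-0.001  0.001 -0.06 ]
```

```bash
python3 -m creep '[{"jaw":-1,"xyz":[10,-45,5],"angular":[0,0,-0.03]},{"jaw":-1,"xyz":[18,-85,15],"angular":[0,0,-0.06]},{"jaw":-1,"xyz":[23,-104,35],"angular":[0,0,-0.06]},{"jaw":-1,"xyz":[23,-104,45],"angular":[0,0,-0.06]},{"jaw":-1,"xyz":[23,-104,45],"angular":[0,0,-0.06]}]'
python3 - <<'E'
from h import *
import cv2
to([456.6,236.1,145],.4)
im,d,P=cloud("top")
x,y,w,h=120,180,160,120
cv2.imwrite("pics/top1.png",cv2.resize(im[y:y+h,x:x+w],None,fx=5,fy=5)[:,:,::-1])
for n,z0,z1 in [("head",185,225),("hand",155,184)]:
    q=(d>0)&(P[...,2]>z0)&(P[...,2]<z1)&(np.abs(P[...,0]-500)<50)&(np.abs(P[...,1]-254)<45)&(im.max(-1)<110 )
    Q=P[q]; 
    if len(Q)>5: print(n,len(Q),cv2.minAreaRect(Q[:,:2].astype(np.float32)),np.median(Q,0))
E
```

```text
clock: 6.15
eef_pos: [457.8, 231.5, 163.4]
tool_rot: [3.14, 0.003, 0.393]
force: [-0.2, 0.2, -2.0]
width: 19.1
gripper_force: 58.8
t 6.15 pos [457.8 231.5 163.4] rot [3.14e+00 3.00e-03 3.93e-01] F [-0.2  0.2 -2. ] w 19.1 gf 58.8 q1,7 [-0.58  0.56  0.08  1.98 -0.07  0.6  -1.63]
SHIFT [ 0.8 -4.8 18.4] TURN [ 0.001  0.003 -0.007]
head 174 ((492.59344482421875, 225.04547119140625), (82.3432388305664, 27.841278076171875), 37.1632080078125) [511.86144381 234.45344819 197.77710031]
hand 73 ((489.17523193359375, 221.5050811767578), (78.20953369140625, 22.103979110717773), 2.4683046340942383) [502.3573883  224.45968841 168.18946185]
```

View pics/top1.png

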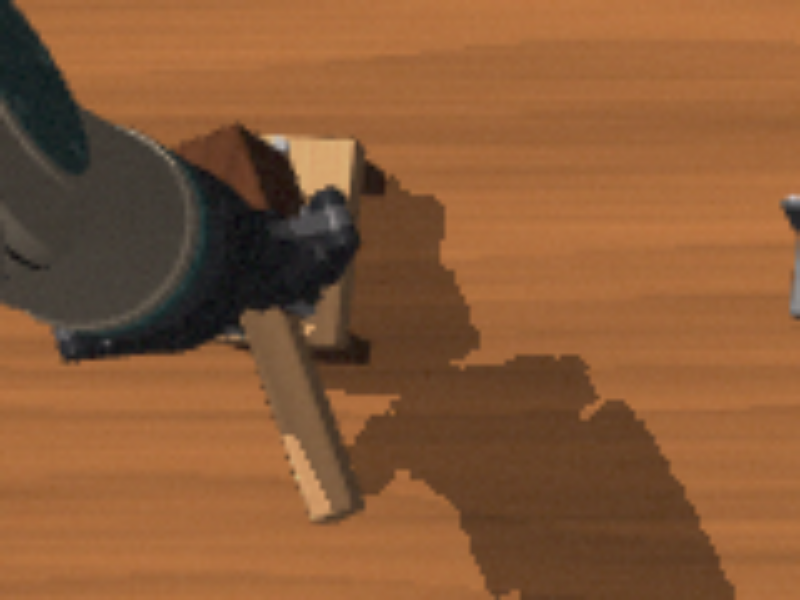

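The top view shows the mallet level in the gripper with its head over the jig, though the arm mostly hides it. Now pushing down while watching the force.

```bash
python3 -m creep '[{"jaw":-1,"xyz":[1,-3,5],"angular":[0,0,0]},{"jaw":-1,"xyz":[1,-3,12],"angular":[0,0,0]},{"jaw":-1,"xyz":[1,-3,16],"angular":[0,0,0]},{"jaw":-1,"xyz":[1,-3,20],"angular":[0,0,0]},{"jaw":-1,"xyz":[1,-3,23],"angular":[0,0,0]},{"jaw":-1,"xyz":[1,-3,23],"angular":[0,0,0]}]'
python3 -c "
from h import *
to([456.6,236.1,130.8],.4)"
```

```text
clock: 6.95
eef_pos: [458.1, 236.1, 141.3]
tool_rot: [3.141, 0.0, 0.394]
force: [-0.1, -0.5, -0.7]
width: 19.1
gripper_force: 59.3
t 6.95 pos [458.1 236.1 141.3] rot [3.141 0.    0.394] F [-0.1 -0.5 -0.7] w 19.1 gf 59.3 q1,7 [-0.58  0.6   0.07  1.99 -0.08  0.55 -1.63]
SHIFT [-1.4 -0.5 10.5] TURN [ 0.     0.    -0.006]
```

```bash
python3 -m creep '[{"jaw":-1,"xyz":[-1,0,3],"angular":[0,0,0]},{"jaw":-1,"xyz":[-1,0,6],"angular":[0,0,0]},{"jaw":-1,"xyz":[-1,0,9],"angular":[0,0,0]},{"jaw":-1,"xyz":[-1,0,11],"angular":[0,0,0]},{"jaw":-1,"xyz":[-1,0,11],"angular":[0,0,0]}]'
```

```text
clock: 7.58
eef_pos: [458.0, 236.2, 130.5]
tool_rot: [3.142, -0.002, 0.394]
force: [-0.1, -0.3, 5.2]
width: 19.2
gripper_force: 60.1
```

```bash
python3 -m creep '[{"jaw":-1,"xyz":[0,0,1.5],"angular":[0,0,0]},{"jaw":-1,"xyz":[0,0,3],"angular":[0,0,0]},{"jaw":-1,"xyz":[0,0,3],"angular":[0,0,0]}]'
python3 - <<'E'
from h import *
import cv2
im,d,P=cloud("scene")
x,y,w,h=400,190,140,105
cv2.imwrite("pics/s2.png",cv2.resize(im[y:y+h,x:x+w],None,fx=5,fy=5)[:,:,::-1])
E
```

```text
clock: 7.95
eef_pos: [457.1, 235.5, 128.7]
tool_rot: [3.141, -0.0, 0.393]
force: [-5.6, -3.1, 18.9]
width: 19.2
gripper_force: 62.4
```

View pics/s2.png

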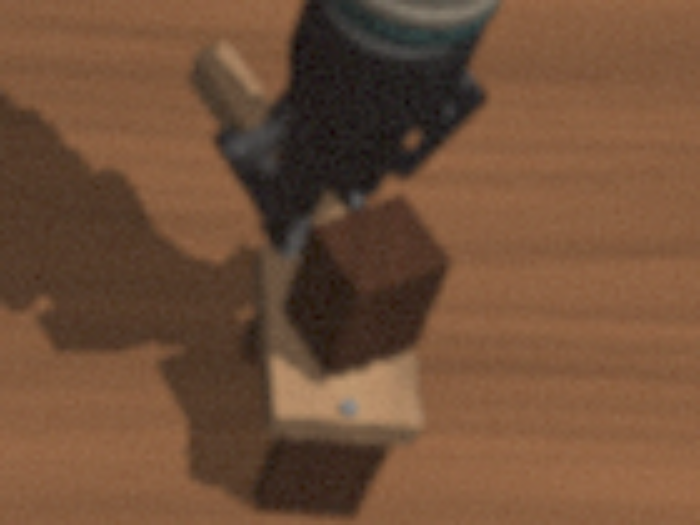

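Force went to 19 N, well above the 9 N needed to drive the pin, so the head is seated. The picture shows the mallet upright and squarely on the jig. Lifting and carrying it back.

```bash
python3 -m creep '[{"jaw":-1,"xyz":[0,0,-15],"angular":[0,0,0]},{"jaw":-1,"xyz":[0,0,-45],"angular":[0,0,0]},{"jaw":-1,"xyz":[0,0,-80],"angular":[0,0,0]},{"jaw":-1,"xyz":[-5,20,-85],"angular":[0,0,0.05]},{"jaw":-1,"xyz":[-15,60,-85],"angular":[0,0,0.15]},{"jaw":-1,"xyz":[-28,108,-85],"angular":[0,0,0.25]},{"jaw":-1,"xyz":[-42,158,-85],"angular":[0,0,0.35]},{"jaw":-1,"xyz":[-56,208,-85],"angular":[0,0,0.45]},{"jaw":-1,"xyz":[-70,260,-85],"angular":[0,0,0.55]},{"jaw":-1,"xyz":[-83,310,-85],"angular":[0,0,0.65]},{"jaw":-1,"xyz":[-96,360,-85],"angular":[0,0,0.72]},{"jaw":-1,"xyz":[-108,408,-85],"angular":[0,0,0.759]}]'
python3 - <<'E'
from h import *
im,d,P=cloud("top")
q=(d>0)&(np.abs(P[...,0]-499)<25)&(np.abs(P[...,1]-254)<25)&(P[...,2]>80)
Q=P[q]; t=Q[(np.hypot(Q[:,0]-498,Q[:,1]-253.5)<6)]; print("jig z",np.median(Q[:,2]),"pin top z",np.median(t[:,2]),len(t),Q[:,2].max())
to([518.5,-223,45],-.366)
E
```

```text
clock: 9.5
eef_pos: [512.2, -184.8, 210.8]
tool_rot: [3.141, 0.003, -0.37]
force: [0.4, 0.7, -2.1]
width: 19.3
gripper_force: 59.2
jig z 90.89754402495191 pin top z 95.86897378145215 20 101.67946039247204
t 9.55 pos [ 512.6 -194.   211.5] rot [ 3.134e+00 -3.000e-03 -3.790e-01] F [ 2.  -7.6 -1.6] w 19.5 gf 59.4 q1,7 [ 0.11  0.55  0.3   1.86 -0.21  0.77 -1.43]
SHIFT [ 15.7  23.6 166.7] TURN [ 0.008 -0.003 -0.013]
```

```bash
python3 -m creep '[{"jaw":-1,"xyz":[0,0,40],"angular":[0,0,0]},{"jaw":-1,"xyz":[0,0,70],"angular":[0,0,0]},{"jaw":-1,"xyz":[0,0,70],"angular":[0,0,0]},{"jaw":-1,"xyz":[0,0,70],"angular":[0,0,0]}]'
python3 -c "
from h import *
to([518.5,-223,35],-.366)"
```

```text
clock: 10.05
eef_pos: [513.8, -182.8, 142.6]
tool_rot: [3.141, 0.0, -0.366]
force: [0.7, 0.7, -1.9]
width: 19.3
gripper_force: 59.2
t 10.05 pos [ 513.8 -182.8  142.6] rot [ 3.141  0.    -0.366] F [ 0.7  0.7 -1.9] w 19.3 gf 59.2 q1,7 [ 0.13  0.64  0.25  1.92 -0.26  0.61 -1.4 ]
SHIFT [ 18.8  35.8 107.6] TURN [ 0.001  0.    -0.   ]
```

```bash
python3 -m creep '[{"jaw":-1,"xyz":[10,18,35],"angular":[0,0,0]},{"jaw":-1,"xyz":[19,36,70],"angular":[0,0,0]},{"jaw":-1,"xyz":[19,36,92],"angular":[0,0,0]},{"jaw":-1,"xyz":[19,36,100],"angular":[0,0,0]},{"jaw":-1,"xyz":[19,36,104],"angular":[0,0,0]},{"jaw":-1,"xyz":[19,36,107],"angular":[0,0,0]},{"jaw":-1,"xyz":[19,36,108],"angular":[0,0,0]},{"jaw":-1,"xyz":[19,36,108],"angular":[0,0,0]}]'
```

```text
clock: 11.05
eef_pos: [519.2, -222.6, 34.7]
tool_rot: [-3.142, -0.001, -0.365]
force: [-0.6, -0.7, -1.6]
width: 19.2
gripper_force: 59.3
```

```bash
python3 -m creep '[{"jaw":-1,"xyz":[0,0,1.5],"angular":[0,0,0]},{"jaw":-1,"xyz":[0,0,1.5],"angular":[0,0,0]}]'
```

```text
clock: 11.3
eef_pos: [519.2, -222.7, 33.7]
tool_rot: [-3.141, -0.001, -0.365]
force: [-1.7, 0.6, 5.7]
width: 19.3
gripper_force: 60.5
```

```bash
python3 -m creep '[{"jaw":1,"xyz":[0,0,0],"angular":[0,0,0]},{"jaw":1,"xyz":[0,0,0],"angular":[0,0,0]},{"jaw":1,"xyz":[0,0,0],"angular":[0,0,0]},{"jaw":1,"xyz":[0,0,0],"angular":[0,0,0]},{"jaw":1,"xyz":[0,0,0],"angular":[0,0,0]},{"jaw":1,"xyz":[0,0,-30],"angular":[0,0,0]},{"jaw":1,"xyz":[0,0,-90],"angular":[0,0,0]},{"jaw":1,"xyz":[0,0,-150],"angular":[0,0,0]},{"jaw":1,"xyz":[0,0,-180],"angular":[0,0,0]},{"jaw":1,"xyz":[0,0,-180],"angular":[0,0,0]},{"jaw":1,"xyz":[0,0,-180],"angular":[0,0,0]}]'
python3 - <<'E'
from h import *
import cv2
im,d,P=cloud("top")
def f(n,x,y,r,z0,z1):
    q=(d>0)&(np.hypot(P[...,0]-x,P[...,1]-y)<r)&(P[...,2]>z0)&(P[...,2]<z1);Q=P[q]
    b=cv2.minAreaRect(Q[:,:2].astype(np.float32)); print(n,len(Q),np.round(b[0],1),np.round(b[1],1),round(b[2],1),np.median(Q[:,2]).round(1))
f("head",560,-240,45,60,85);f("handle",480,-205,60,35,56)
f("bar",512,-19,40,138,156)
to([512,-19,200],-.11)
a=np.array([512,-19.]);lens=a+128*np.array([np.cos(-.112),np.sin(-.112)]);pin=np.array([498.5,254])
tl=-.112;tp=np.arctan2(*(pin-a)[::-1]);print("dir pin",tp,"bisector",(tl+tp)/2,"swivel",(tp-tl)/2)
cv2.imwrite("pics/top3.png",im[80:380,140:540,::-1])
E
```

```text
clock: 12.68
eef_pos: [518.3, -222.2, 212.0]
tool_rot: [-3.141, 0.002, -0.365]
force: [-0.0, -0.2, -0.5]
width: 85.5
gripper_force: 0.0
head 0 [0. 0.] [0. 0.] 0.0 nan
handle 0 [0. 0.] [0. 0.] 0.0 nan
bar 100 [511.4 -19.5] [10.1 49.2] 83.8 146.0
t 12.72 pos [ 518.1 -222.1  211.5] rot [-3.141e+00  3.000e-03 -3.650e-01] F [ 0.2 -0.5 -0.6] w 85.4 gf 0.0 q1,7 [ 0.17  0.57  0.29  1.81 -0.22  0.8  -1.37]
SHIFT [ -78.1 -187.6   11.7] TURN [-0.     0.003 -0.255]
dir pin 1.6202066272031295 bisector 0.7541033136015647 swivel 0.8661033136015648
  return _methods._mean(a, axis=axis, dtype=dtype,
  ret = ret.dtype.type(ret / rcount)
```

View pics/top3.png

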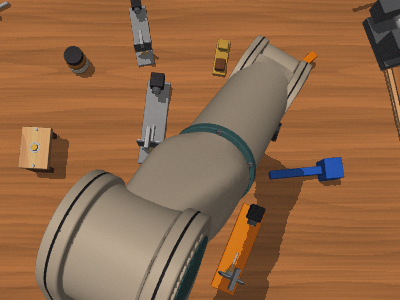

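The top view shows the bystanders in place; the arm hides the mallet, so I'll check it after moving. Now going above the bar.

```bash
python3 -m creep '[{"jaw":1,"xyz":[-20,-48,5],"angular":[0,0,-0.05]},{"jaw":1,"xyz":[-39,-94,10],"angular":[0,0,-0.12]},{"jaw":1,"xyz":[-58,-140,10],"angular":[0,0,-0.19]},{"jaw":1,"xyz":[-78,-188,10],"angular":[0,0,-0.255]},{"jaw":1,"xyz":[-78,-188,10],"angular":[0,0,-0.255]},{"jaw":1,"xyz":[-78,-188,10],"angular":[0,0,-0.255]},{"jaw":1,"xyz":[-78,-188,10],"angular":[0,0,-0.255]}]'
python3 - <<'E'
from h import *
import cv2
to([511.8,-19,136],-.11)
for c in ("top","scene"):
    im,d,P=cloud(c)
    def f(n,x,y,r,z0,z1):
        q=(d>0)&(np.hypot(P[...,0]-x,P[...,1]-y)<r)&(P[...,2]>z0)&(P[...,2]<z1);Q=P[q]
        if len(Q)<5: return print(c,n,"hidden")
        b=cv2.minAreaRect(Q[:,:2].astype(np.float32)); print(c,n,len(Q),np.round(b[0],1),np.round(b[1],1),round(b[2],1),np.median(Q[:,2]).round(1))
    f("head",560,-240,45,60,85);f("handle",480,-205,60,35,56)
im,d=viewer.get_image("wrist"); cv2.imwrite("pics/w2.png",im[:,:,::-1])
E
```

```text
clock: 13.6
eef_pos: [512.9, -21.0, 202.3]
tool_rot: [3.14, 0.001, -0.113]
force: [0.2, -0.0, 0.1]
width: 85.3
gripper_force: 0.0
t 13.6 pos [512.9 -21.  202.3] rot [ 3.14e+00  1.00e-03 -1.13e-01] F [ 0.2 -0.   0.1] w 85.3 gf 0.0 q1,7 [-0.17  0.51  0.23  1.95 -0.17  0.7  -1.52]
SHIFT [-1.3 -2.  66.3] TURN [ 0.001  0.001 -0.003]
top head 368 [ 563.2 -238.8] [49.7 45. ] 68.1 70.0
top handle 393 [ 479.  -206.5] [ 20.1 118.9] 69.1 47.0
scene head 374 [ 565.6 -237.5] [51.3 46.5] 69.9 68.4
scene handle 351 [ 479.4 -204.7] [ 22.  117.2] 69.5 45.2
```

View pics/w2.png

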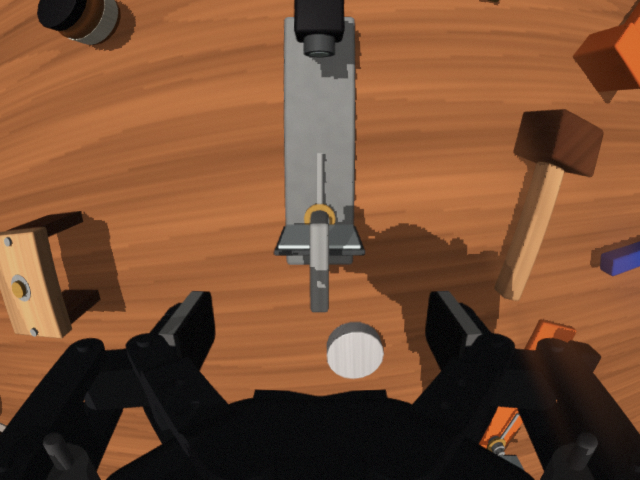

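Wrist view: the bar (320,265) is centred and aligned between the pads, the mallet is standing (550,180) and the pin is seated (20,287). Descending and gripping.

```bash
python3 -m creep '[{"jaw":1,"xyz":[-1,0,30],"angular":[0,0,0]},{"jaw":1,"xyz":[-1,0,55],"angular":[0,0,0]},{"jaw":1,"xyz":[-1,0,65],"angular":[0,0,0]},{"jaw":1,"xyz":[-1,0,66],"angular":[0,0,0]},{"jaw":1,"xyz":[-1,0,66],"angular":[0,0,0]},{"jaw":-1,"xyz":[-1,0,66],"angular":[0,0,0]},{"jaw":-1,"xyz":[-1,0,66],"angular":[0,0,0]},{"jaw":-1,"xyz":[-1,0,66],"angular":[0,0,0]},{"jaw":-1,"xyz":[-1,0,66],"angular":[0,0,0]},{"jaw":-1,"xyz":[-1,0,66],"angular":[0,0,0]},{"jaw":-1,"xyz":[-1,0,66],"angular":[0,0,0]}]'
```

```text
clock: 15.12
eef_pos: [512.2, -20.0, 137.1]
tool_rot: [3.141, -0.0, -0.111]
force: [-1.1, -3.4, 3.9]
width: 9.0
gripper_force: 59.1
```

```bash
python3 -m creep '[{"jaw":-1,"xyz":[0,0,0],"angular":[0,0,-0.08]},{"jaw":-1,"xyz":[0,0,0],"angular":[0,0,-0.18]},{"jaw":-1,"xyz":[0,0,0],"angular":[0,0,-0.28]},{"jaw":-1,"xyz":[0,0,0],"angular":[0,0,-0.38]},{"jaw":-1,"xyz":[0,0,0],"angular":[0,0,-0.48]},{"jaw":-1,"xyz":[0,0,0],"angular":[0,0,-0.58]},{"jaw":-1,"xyz":[0,0,0],"angular":[0,0,-0.68]},{"jaw":-1,"xyz":[0,0,0],"angular":[0,0,-0.77]},{"jaw":-1,"xyz":[0,0,0],"angular":[0,0,-0.84]},{"jaw":-1,"xyz":[0,0,0],"angular":[0,0,-0.866]},{"jaw":-1,"xyz":[0,0,0],"angular":[0,0,-0.866]},{"jaw":-1,"xyz":[0,0,0],"angular":[0,0,-0.866]}]'
python3 - <<'E'
from h import *
import cv2
to([511.8,-19,136],.754)
im,d,P=cloud("scene")
q=(d>0)&(np.hypot(P[...,0]-512,P[...,1]+19)<75)&(P[...,2]>15)&(P[...,2]<32)
Q=P[q]; Q=Q[np.hypot(Q[:,0]-512,Q[:,1]+19)>25]; print(len(Q),Q.round(0).tolist()[:40])
a=cv2.resize(im[215:335,310:410],None,fx=5,fy=5)
im,d=viewer.get_image("wrist")
cv2.imwrite("pics/end.png",np.hstack([a[:480,:],cv2.resize(im,(400,300))[:, :] if 0 else im[:480,170:470]])[:,:,::-1])
E
```

```text
clock: 16.62
eef_pos: [512.2, -20.3, 137.1]
tool_rot: [3.141, 0.001, 0.754]
force: [-0.7, -6.0, 5.7]
width: 8.6
gripper_force: 59.2
t 16.62 pos [512.2 -20.3 137.1] rot [3.141e+00 1.000e-03 7.540e-01] F [-0.7 -6.   5.7] w 8.6 gf 59.2 q1,7 [ 0.02  0.6  -0.05  2.    0.06  0.54 -0.9 ]
SHIFT [ 0.6 -1.3  1.1] TURN [ 0.001  0.001 -0.   ]
47 [[471.0, -41.0, 15.0], [510.0, -46.0, 15.0], [511.0, 6.0, 20.0], [512.0, 9.0, 22.0], [512.0, 11.0, 22.0], [512.0, 13.0, 23.0], [511.0, 16.0, 21.0], [512.0, 19.0, 22.0], [512.0, 21.0, 23.0], [509.0, 24.0, 19.0], [512.0, 26.0, 23.0], [512.0, 28.0, 23.0], [509.0, 31.0, 18.0], [510.0, 34.0, 20.0], [511.0, 36.0, 22.0], [513.0, 6.0, 19.0], [514.0, 9.0, 20.0], [514.0, 11.0, 21.0], [515.0, 13.0, 22.0], [512.0, 16.0, 18.0], [515.0, 18.0, 22.0], [516.0, 21.0, 24.0], [512.0, 26.0, 19.0], [513.0, 29.0, 21.0], [512.0, 31.0, 19.0], [515.0, 33.0, 24.0], [512.0, 36.0, 19.0], [527.0, -48.0, 15.0], [533.0, -46.0, 16.0], [533.0, -38.0, 15.0], [535.0, -31.0, 15.0], [540.0, -6.0, 15.0], [544.0, -48.0, 15.0], [543.0, 6.0, 16.0], [547.0, -33.0, 16.0], [553.0, -51.0, 15.0], [555.0, -14.0, 16.0], [561.0, -41.0, 16.0], [561.0, -36.0, 15.0], [560.0, -9.0, 15.0]]
```

View pics/end.png

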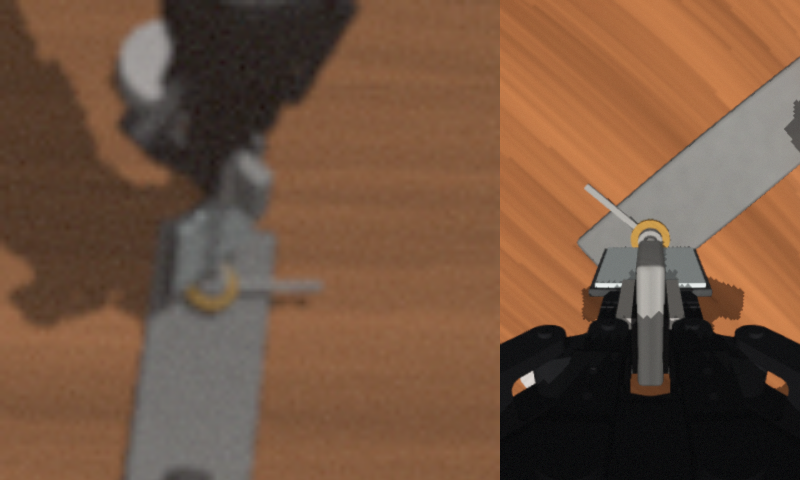

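The pointer runs through (212,288) and (322,286) in the crop, a direction of about 90–93° against the 92.8° wanted. That is at most about 14 mm off at the pin, inside the 30 mm limit. The bar is gripped at 59 N and the fingers are above the glass. Handing in.

```bash
python3 -c "
from cell import ctrl
print(ctrl.finish_job())"
```

```text
the job is handed in; nothing more can be done
None
```

I handed the job in at about 17 s, but no verdict came back: the pin measured fully down, the mallet is standing released, and the gripper is holding the thumb bar with the line of sight within about 14 mm of the pin's tip.

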